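Put up the folding chip guard

TASK

Get the chip guard ready for the next cut: while it stands in its rack, push its folding leg out until it hits its stop, square to the board. Then lift the guard out of the rack and stand it upright on the rubber mat, board and leg wholly on the mat, setting it down without dropping it. Leave the screw tub, sanding block and tape measure where they are.

Things in the scene. Friction and masses are not known exactly. Their poses are not given: they have to be found in the camera images.
- guard_mid (a point): Centre of the chip guard's board, half-way up. The guard: loose flat bare-metal board, 14 mm thick (x), 220 long (y), 150 high (z up), 0.4 kg with leg, upright in the rack at the start, bottom edge 8 mm above the bed. The folding leg is on the -x side, facing the robot. The top edge, 75 mm above this point, can be pinched from above across the 14 mm; its middle is clear of the opened leg.
- guard_left (a point): The +y end of the guard's board, in the middle of its 14 mm thickness, half-way up (110 mm from guard_mid). Axes as guard_mid.
- guard_right (a point): The -y end of the guard's board, in the middle of its 14 mm thickness, half-way up (110 mm from guard_mid). Axes as guard_mid.
- guard: The chip guard; origin at the centre of its board's underside, axes as guard_mid.
- leg (a joint): Angle of the folding leg, rad: 0 flat along the board (leg pointing along the guard's +y), growing as the free end swings away from the board towards the guard's -x, 1.571 at the stop, where the leg stands square to the board. It starts half open (0.5 to 0.85). Light hinge friction (0.12 N m, no spring); the leg stays where it is left.
- leg_hinge (a point): On the leg's upright hinge pin, half-way up the leg; from guard_mid 14 mm towards the guard's -x, 45 mm towards its -y. Axes turn with the leg: y from the pin along the leg, x across its thickness, +x the side facing the board (the side to push on).
- leg_tip (a point): Middle of the leg's free end, half-way up; axes as leg_hinge. The leg is a plywood gate-shaped frame, 110 mm from pin to free end, 12 mm thick, 140 mm high; its top is 9 mm below the board's top edge, its foot 1 mm above the board's bottom edge. Upper rail 45 mm high, window below it.
- rack: Fixed rack, left or right of the robot's middle: two wooden end channels 60 mm high, each 38 mm (x) by 30 mm (y), on a low steel tie bar, 248 mm over all in y. They hold the guard's ends with 2 mm of play (it may lean 0.06 rad), open at the top: the guard comes out straight up after 52 mm. Origin on the bed midway between them, y along the guard, z up.
- mat: Fixed flat black rubber mat, 220 mm (its x) by 300 mm (its y), 4 mm thick, on the bed, on the other side from the rack. Origin at the centre of its underside, z up. It has no front: the guard's leg may point either way.
- screw_tub: Bystander: small open grey tub, 71 mm wide, 55 mm high, upright on the bed; origin at the centre of its underside.
- sanding_block: Bystander: brown sanding block, 64x108x35 mm, flat on the bed; origin at the centre of its underside.
- tape_measure: Bystander: pocket tape measure, 38x90x66 mm, on the bed; origin at the centre of its underside.

How it is judged:
On the way, in this order (a step that is already met when the one before it is completed fails the run):
1. the leg is swung out to its stop while the guard stands in the rack (value of joint leg above 1.49 rad and height (world z) of guard_mid below 0.1 m and horizontal distance between guard_mid and rack below 0.03 m), for 0.2 s.
2. the guard is lifted clear of the rack (height (world z) of guard_mid above 0.13 m), for 0.1 s.
At the end, for the whole second after the job is handed in: The guard stands upright (within 0.06 rad) and at rest on the mat, its leg at the stop (joint above 1.49 rad), both ends of the board and the leg's free end within the mat's outline (4 mm over the edge is allowed) (value of joint leg above 1.49 rad and angle between guard_mid's own z axis and vertical below 0.06 rad and height (world z) of guard_mid between 0.074 and 0.084 m and x of guard_left in the frame of mat between -0.114 and 0.114 m and y of guard_left in the frame of mat between -0.154 and 0.154 m and x of guard_right in the frame of mat between -0.114 and 0.114 m and y of guard_right in the frame of mat between -0.154 and 0.154 m and x of leg_tip in the frame of mat between -0.114 and 0.114 m and y of leg_tip in the frame of mat between -0.154 and 0.154 m and linear speed of guard below 0.02 m/s); the robot touches nothing.
It fails at once if screw tub pushed more than 30 mm from its place (distance of screw_tub from where it was at the start of the episode above 0.03 m).
It fails at once if sanding block pushed more than 30 mm from its place (distance of sanding_block from where it was at the start of the episode above 0.03 m).
It fails at once if tape measure pushed more than 30 mm from its place (distance of tape_measure from where it was at the start of the episode above 0.03 m).
It fails at once if the guard is dropped (moves at over 0.5 m/s with no finger on it) (linear speed of guard above 0.5 m/s and contact force between guard and the fingers below 0.05 N).
It also fails if it takes over 58 s, if anything falls off the work surface, if the arm or the gripper's body presses on something with over 40 N, if the wrist force passes 120 N, or if a joint passes its speed limit or range.

ROBOT

A 6-joint arm with a two-finger parallel gripper is mounted at the origin on a cart in front of the work surface, level with it; the furniture and walls round the work are solid. World frame = base frame: x ahead of the robot, y to its left, z up, the work surface at z = 0. Lengths are in m, angles in rad, forces in N, time in s.
With the tool pointing down it reaches from about 0.25 to 0.725 m from the base axis. Payload 4 kg.
Tool frame: the origin (TCP) lies midway between the tips of the shut fingers; the grasp point (between the pads) lies 19 mm behind it; z points along the fingers, x is the direction in which the jaws open and shut, and the axes are right-handed (so a half turn about z gives the same grasp; the last joint's range is limited). The gripper opens to 85 mm and grips with 20 to 120 N. Pads are 22 mm wide; open, the fingers measure 114 mm over their backs; the gripper's body (76 mm by 85 mm) begins 54 mm behind the grasp point. The pads swing forward as they close: fully open they stand 13 mm farther back than shut.
Start: joints at [-1.235, 0.241, 0.005, 1.335, 0, 1.571], TCP at [0.165, -0.472, 0.231] pointing down, gripper open.
Joint ranges: [-2.72, 2.72], [-1.05, 1.87], [-1.09, 1.28], [-1.99, 2.15], [-1.42, 1.44], [-3.14, 3.14]. Speed limits (rad/s): [2.79, 2.79, 3.14, 3.14, 3.14, 3.14].

INTERFACE

Orientations are given as a 3x3 rotation matrix whose columns are the frame's x, y, z axes.
In Python, from bench import ctrl gives the robot as it stands.
- The arm moves only by the tool servo_tool, never from a script. Its arguments are lists of equal length, an entry for each row: "dp": the shift along the tool's x, y, z in mm, a list of three; "turn": the turn, a rotation vector about the tool's x, y, z in rad, a list of three; "claw": the finger opening in mm, from 0 to 85.4. In form: {"dp": [[tx, ty, tz], ...], "turn": [[rx, ry, rz], ...], "claw": [claw, ...]}. A call has 1 to 10 rows; each row is the pose to reach, as a shift and turn from the pose measured when the call began, along the tool's axes at that moment; what a row does not reach only later rows make up. A row lasts 1/12 s, in which the tool goes at most 41.7 mm and 7.16 degrees, less where a joint would pass 70% of its speed; a pose out of reach is approached as far as the arm can. A call with a gripper value outside its range is refused whole. The fingers move at their own pace and stop on an object; "squeeze" is the grip in N (left out, the last holds). Time passes only in rows, so rows that repeat a pose let the fingers close. It gives the time, the measured TCP pose, the force and the opening at its end, in the units of the state.
- ctrl.observe(): the state, without advancing time (a new reading comes with each control period).
- ctrl.camera(name): name is "scene" or "top"; returns the picture (420x560x3 uint8, blue, green, red); there is no depth.
- ctrl.camera_model(name): a dict with "fx", "fy", "cx", "cy" (pixels), "k1" (the pictures are not rectified: a ray, as slopes to the right and down, at radius r is drawn at 1 + k1 r^2 times it, then the intrinsics apply), "cam_to_world" (4x4, takes a point from camera to world coordinates). Camera axes: x right, y down, z forward; pixel columns grow to the right and rows downward; lengths in m; the calibration is good to about 2 mm. A picture is of the moment at which its call begins. camera_model takes no time and is no camera call.
- ctrl.hand_in(): hands the job in, once; it reports no verdict.
Trained networks look in the newest picture that a camera, given by its name, has taken for a name from the list of things; names that differ only in an ending like _2 or _b are one class to them, and where a whole thing is asked for, a point or a joint stands for the part that bears it (a point fixed in the world has none). Each returns a list of dicts, best first, with "p" (0 to 1); they miss things now and then, are a little off and sometimes report something else, mostly with a low value. They report only what shows in the picture. A call takes as long as a camera call.
- ctrl.spot_in(camera, label): "box" ([centre column, centre row, width, height] in pixels, round what is visible of it).
- ctrl.cut_out(camera, label): "pixels" (420x560 bool, what is visible of it) and "box" ([centre column, centre row, width, height] in pixels, round what is visible of it).
- ctrl.mark_of(camera, label): "pixel" ([column, row] in pixels: a listed point, or the origin of a listed thing).
The state is a dict: "clock": time; "q": joint angles; "joint_velocities": joint speeds; "joint_efforts": joint torques, N m; "position": TCP position; "eef_rot": TCP orientation; "wrist_force": force on the tool from outside, world axes, zero at the start; "torque": the same for the moment, N m; "gripper_width": finger opening in m.
Only numpy, scipy, OpenCV 4.12 (cv2) and the standard library are available. Lean on these libraries where they do the work, as an engineer would, in place of code of your own. Each camera call takes 0.05 s, during which the arm holds its last target.

## Working session

There is one attempt and no reset: what is moved stays moved. The work goes in short steps, Python scripts to look and compute and a tool call to move; the robot and the scene stay as the last step left them, time stands still between calls to the robot, and variables do not carry over. Pictures are saved under pics/ and viewed, and the job is handed in when it is done.

Besides the shell and the picture viewer there is one more tool, called as a command line: name --argument value ..., lists and objects as JSON in quotes. servo_tool: Moves the arm, as the interface text tells. Its arguments: {"type":"object","properties":{"dp":{"type":"array"},"turn":{"type":"array"},"claw":{"type":"array"},"squeeze":{"type":"number"}},"required":["dp","turn","claw"]}

```bash
mkdir -p pics; ls; cat > h.py <<'E'
import numpy as np, cv2
from bench import ctrl
def ray(cam,px):
    m=ctrl.camera_model(cam)
    d=np.array([(px[0]-m['cx'])/m['fx'],(px[1]-m['cy'])/m['fy']])
    u=d.copy()
    for _ in range(30): u=d/(1+m['k1']*(u@u))
    T=np.array(m['cam_to_world']); return T[:3,3],T[:3,:3]@np.array([u[0],u[1],1])
def at_z(cam,px,z):
    o,d=ray(cam,px); return o+d*(z-o[2])/d[2]
def proj(cam,p):
    m=ctrl.camera_model(cam);T=np.array(m['cam_to_world'])
    c=T[:3,:3].T@(np.array(p)-T[:3,3]);u=c[:2]/c[2];u=u*(1+m['k1']*(u@u))
    return np.array([u[0]*m['fx']+m['cx'],u[1]*m['fy']+m['cy']])
def tri(pa,pb):
    o1,d1=ray('scene',pa);o2,d2=ray('top',pb)
    d1/=np.linalg.norm(d1);d2/=np.linalg.norm(d2)
    A=np.stack([d1,-d2],1);s=np.linalg.lstsq(A,o2-o1,rcond=None)[0]
    a=o1+s[0]*d1;b=o2+s[1]*d2
    return (a+b)/2,np.linalg.norm(a-b)
E
python3 - <<'E'
from h import *
np.set_printoptions(precision=4,suppress=True)
P={}
for c in('scene','top'):
    cv2.imwrite(f'pics/{c}0.png',ctrl.camera(c)); m=ctrl.camera_model(c); print(c,np.array(m['cam_to_world']).tolist(),m['fx'])
    for l in['guard_mid','guard_left','guard_right','leg_hinge','leg_tip','rack','mat','screw_tub','sanding_block','tape_measure']:
        r=ctrl.mark_of(c,l)
        if r: P[c,l]=r[0]['pixel']; print(c,l,[(np.round(x['pixel'],1).tolist(),round(x['p'],2)) for x in r[:2]])
for l in['guard_mid','guard_left','guard_right','leg_hinge','leg_tip','rack','mat','screw_tub','sanding_block','tape_measure']:
    if ('scene',l) in P and ('top',l) in P: print(l,*tri(P['scene',l],P['top',l]))
print(ctrl.observe())
E
```

```text
pics
scene [[-0.8570770045157307, -0.3591012263831917, 0.36941212424666003, 0.24130894688892296], [-0.5150517432814269, 0.6137589880493897, -0.5983490672937933, 0.7433234262601808], [-0.011862127680365443, -0.7030975848334831, -0.7109944276351382, 0.8633182632668525], [0.0, 0.0, 0.0, 1.0]] 452.1646313335153
scene guard_mid [([283.4, 266.5], 0.56)]
scene guard_left [([248.5, 304.2], 0.84)]
scene guard_right [([317.7, 239.2], 0.83)]
scene leg_hinge [([304.5, 259.8], 0.84), ([285.3, 284.9], 0.26)]
scene leg_tip [([297.5, 305.0], 0.89), ([219.6, 231.0], 0.69)]
scene rack [([282.4, 287.6], 0.57)]
scene mat [([289.7, 146.7], 0.68), ([348.0, 176.6], 0.65)]
scene screw_tub [([268.5, 179.3], 0.69)]
scene sanding_block [([219.2, 232.2], 0.87), ([270.2, 180.7], 0.6)]
scene tape_measure [([289.9, 144.9], 0.95), ([300.7, 257.4], 0.24)]
top [[0.011231699893493742, -0.9981913722723019, 0.0590578804110113, 0.5829292649918977], [-0.9997855201921114, -0.012238136583504375, -0.016707532048537428, 0.07009467268631196], [0.017400072749615254, -0.05885755970223633, -0.9981147354559025, 1.1440642477466922]
[... 882 characters left out ...]
5] 0.004669446381837302
sanding_block [ 0.7506  0.196  -0.0067] 0.010325158164708725
tape_measure [ 0.7686 -0.1943 -0.0065] 0.014921712652058874
{'clock': 1.1, 'q': array([-1.235 ,  0.2406,  0.005 ,  1.3352, -0.    ,  1.5708]), 'joint_velocities': array([-0.0007,  0.0004, -0.003 , -0.0014,  0.0011, -0.0005]), 'joint_efforts': array([  0.0008, -37.2222,  25.2696,   0.0013,   0.0002,  -0.    ]), 'position': array([ 0.1648, -0.4721,  0.2313]), 'eef_rot': array([[ 0.3295, -0.9442, -0.    ],
       [-0.9442, -0.3295, -0.    ],
       [ 0.    ,  0.    , -1.    ]]), 'wrist_force': array([-0.8514,  0.0666,  0.4724]), 'torque': array([ 0.0303, -0.0082,  0.0281]), 'gripper_width': 0.08584346774453198}
```

View pics/scene0.png

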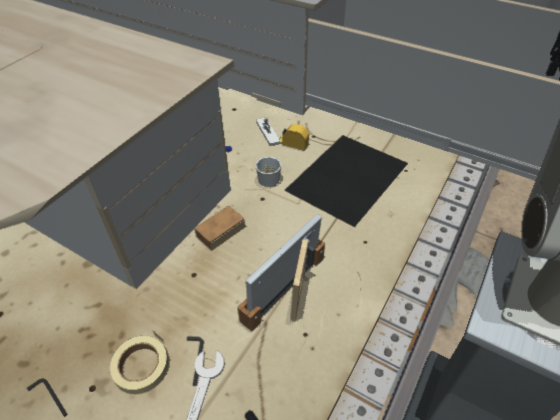

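View pics/top0.png

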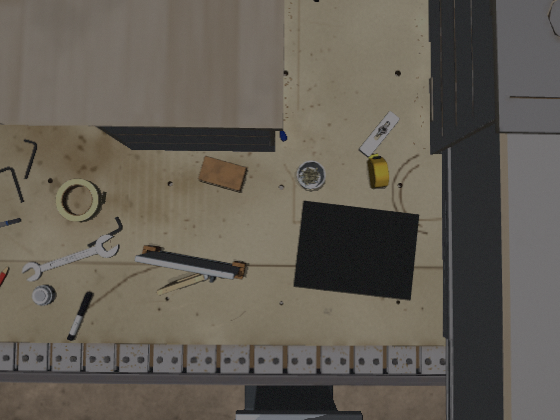

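```bash
python3 - <<'E'
from h import *
np.set_printoptions(precision=4,suppress=True)
for c in('scene','top'):
    r=ctrl.camera(c)
    print(c,'tcp',proj(c,[.165,-.472,.231]), proj(c,[.165,-.472,.0]))
for c in('top','scene'):
    for l,z in(('mat',.004),('guard',.158)):
        r=ctrl.cut_out(c,l)
        for x in r[:2]:
            k=x['pixels'].astype(np.uint8); cs,_=cv2.findContours(k,0,1); cc=max(cs,key=cv2.contourArea)
            rr=cv2.minAreaRect(cc); b=cv2.boxPoints(rr)
            if l=='mat':
                pts=np.array([at_z(c,p,z)[:2] for p in cc[:,0,:]]).astype(np.float32)
                print(c,l,x['p'],rr,cv2.minAreaRect(pts*1000),[tuple(np.round(q,3)) for q in cv2.boxPoints(cv2.minAreaRect(pts))])
            else: print(c,l,x['p'],b.tolist())
P={}
# scene top zoom
im=cv2.imread('pics/top0.png')[225:305,120:260]; cv2.imwrite('pics/ztop0.png',cv2.resize(im,None,fx=5.5,fy=5.5,interpolation=cv2.INTER_CUBIC))
im=cv2.imread('pics/scene0.png')[200:335,220:345]; cv2.imwrite('pics/zscene0.png',cv2.resize(im,None,fx=4.4,fy=4.4,interpolation=cv2.INTER_CUBIC))
E
```

```text
scene tcp [550.8837  88.74  ] [518.6061 157.2791]
top tcp [538.4319 450.2679] [485.1912 408.3253]
top mat 0.75 ((356.2275390625, 250.32919311523438), (118.19402313232422, 86.83538055419922), 6.881723403930664) ((561.84326171875, -141.26144409179688), (300.2204284667969, 220.31610107421875), 83.62854766845703) [(np.float32(0.436), np.float32(-0.278)), (np.float32(0.655), np.float32(-0.303)), (np.float32(0.688), np.float32(-0.004)), (np.float32(0.469), np.float32(0.02))]
top guard 0.81 [[133.9463348388672, 255.08291625976562], [230.7853546142578, 234.33169555664062], [239.9463348388672, 277.0829162597656], [143.10731506347656, 297.8341369628906]]
scene mat 0.8 ((346.0409851074219, 176.45082092285156), (77.46231079101562, 99.22859191894531), 39.80556869506836) ((562.3419189453125, -142.8987274169922), (305.3592834472656, 223.1190643310547), 83.4468002319336) [(np.float32(0.434), np.float32(-0.282)), (np.float32(0.656), np.float32(-0.307)), (np.float32(0.691), np.float32(-0.004)), (np.float32(0.469), np.float32(0.022))]
scene mat 0.67 ((281.42864990234375, 262.18048095703125), (59.06078338623047, 112.6744613647461), 16.60698127746582) ((571.0877685546875, 190.8252716064453), (134.07920837402344, 313.6081848144531), 14.586620330810547) [(np.float32(0.467), np.float32(0.326)), (np.float32(0.546), np.float32(0.022)), (np.float32(0.675), np.float32(0.056)), (np.float32(0.596), np.float32(0.359))]
scene guard 0.87 [[237.77589416503906, 306.6630859375], [269.52081298828125, 199.8845977783203], [325.740966796875, 216.59869384765625], [293.99603271484375, 323.377197265625]]
```

View pics/ztop0.png

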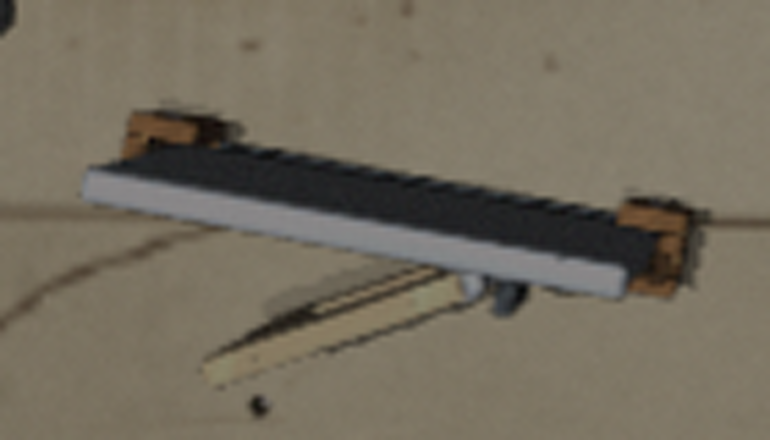

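View pics/zscene0.png

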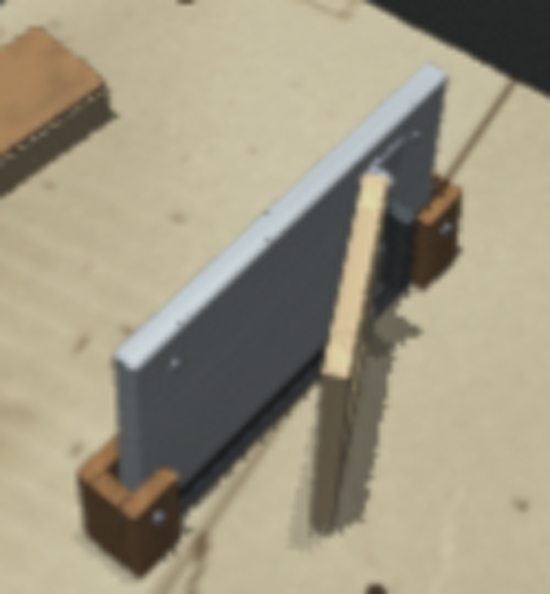

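```bash
python3 - <<'E'
from h import *
np.set_printoptions(precision=4,suppress=True)
t=lambda x,y:(120+x/5.5-.4,225+y/5.5-.4)
s=lambda x,y:(220+x/4.4-.4,200+y/4.4-.4)
for n,p in dict(Lr=(83,202),Lf=(92,168),Rr=(622,297),Rf=(630,265)).items(): print('top',n,at_z('top',t(*p),.158))
for n,p in dict(Lr=(135,368),Lf=(116,352),Rr=(446,75),Rf=(430,65)).items(): print('scene',n,at_z('scene',s(*p),.158))
for n,p in dict(tipfar=(203,358),tipnear=(214,387),h=(467,285)).items(): print('top',n,at_z('top',t(*p),.149))
for n,p in dict(tipa=(322,372),tipb=(348,375),h=(374,172)).items(): print('scene',n,at_z('scene',s(*p),.149))
E
```

```text
top Lr [0.5349 0.3715 0.158 ]
top Lf [0.5484 0.3683 0.158 ]
top Rr [0.4998 0.1572 0.158 ]
top Rf [0.5125 0.1543 0.158 ]
scene Lr [0.5358 0.3715 0.158 ]
scene Lf [0.5471 0.3689 0.158 ]
scene Rr [0.4993 0.1588 0.158 ]
scene Rf [0.5088 0.1569 0.158 ]
top tipfar [0.473  0.3247 0.149 ]
top tipnear [0.4616 0.32   0.149 ]
top h [0.5032 0.22   0.149 ]
scene tipa [0.4703 0.3282 0.149 ]
scene tipb [0.4601 0.3239 0.149 ]
scene h [0.5036 0.2216 0.149 ]
```

```bash
python3 - <<'E'
from h import *
np.set_printoptions(precision=4,suppress=True)
print(tri((308,22),(498,133)))
for p in((445,150),(445,370),(430,130)): print('topfloor',at_z('top',p,0))
for p in((306,108),(480,163),(455,150)): print('scfloor',at_z('scene',p,0))
# height above floor for wall top points, intersect plane y=-.36
for c,p in(('scene',(308,22)),('scene',(555,108)),('scene',(430,60)),('top',(500,133)),('top',(500,300)),('top',(500,410))):
    o,d=ray(c,p)
    for yy in(-.33,-.36,-.40): print(c,p,yy,o+d*(yy-o[1])/d[1])
im=cv2.imread('pics/scene0.png')[0:200,300:560]; cv2.imwrite('pics/zs1.png',cv2.resize(im,None,fx=3,fy=3))
E
```

```text
(array([ 0.8018, -0.3531,  0.3086]), np.float64(0.01866194920857955))
topfloor [ 0.8238 -0.3741  0.    ]
topfloor [ 0.2609 -0.3692  0.    ]
topfloor [ 0.8759 -0.3352  0.    ]
scfloor [ 0.822  -0.3787  0.    ]
scfloor [ 0.2567 -0.3889  0.    ]
scfloor [ 0.3353 -0.4107  0.    ]
scene (308, 22) -0.33 [ 0.8002 -0.33    0.3179]
scene (308, 22) -0.36 [ 0.8159 -0.36    0.3027]
scene (308, 22) -0.4 [ 0.8367 -0.4     0.2824]
scene (555, 108) -0.33 [ 0.1484 -0.33    0.2616]
scene (555, 108) -0.36 [ 0.1458 -0.36    0.2448]
scene (555, 108) -0.4 [ 0.1423 -0.4     0.2224]
scene (430, 60) -0.33 [ 0.4538 -0.33    0.2984]
scene (430, 60) -0.36 [ 0.4598 -0.36    0.2826]
scene (430, 60) -0.4 [ 0.4677 -0.4     0.2615]
top (500, 133) -0.33 [ 0.7783 -0.33    0.3695]
top (500, 133) -0.36 [ 0.7929 -0.36    0.3114]
top (500, 133) -0.4 [ 0.8124 -0.4     0.234 ]
top (500, 300) -0.33 [ 0.4834 -0.33    0.3592]
top (500, 300) -0.36 [ 0.4759 -0.36    0.3004]
top (500, 300) -0.4 [ 0.4659 -0.4     0.2219]
top (500, 410) -0.33 [ 0.2918 -0.33    0.3553]
top (500, 410) -0.36 [ 0.27   -0.36    0.2961]
top (500, 410) -0.4 [ 0.2408 -0.4     0.2173]
```

View pics/zs1.png

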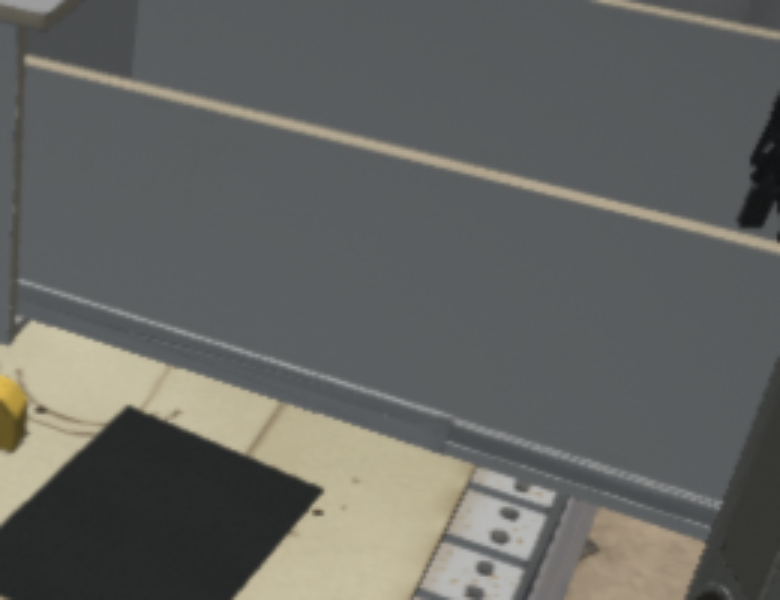

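servo_tool --dp '[[0,0,-40],[0,0,-80],[0,0,-120],[0,0,-130],[0,0,-130],[0,0,-130]]' --turn '[[0,0,0],[0,0,0],[0,0,0],[0,0,-0.12],[0,0,-0.24],[0,0,-0.24]]' --claw '[0,0,0,0,0,0]'

```text
clock: 1.9
position: [0.165, -0.4727, 0.3627]
eef_rot: [[0.546, -0.838, 0.001], [-0.838, -0.546, -0.003], [0.003, 0.001, -1.0]]
wrist_force: [-0.3, 0.8, -0.3]
gripper_width: 0.0122
```

```bash
cat >> h.py <<'E'
from scipy.spatial.transform import Rotation as Ro
def goto(p,psi):
    o=ctrl.observe();R=np.array(o['eef_rot']);x=np.array(o['position'])
    dp=R.T@(np.array(p)-x)*1000
    c,s=np.cos(psi),np.sin(psi); G=np.array([[c,s,0],[s,-c,0],[0,0,-1]])
    print('clk',o['clock'],'pos',np.round(x,4),'psi',round(np.arctan2(R[1,0],R[0,0]),3),'q',np.round(o['q'],2),'F',np.round(o['wrist_force'],1),'w',round(o['gripper_width'],4))
    print('dp',np.round(dp,1),'turn',np.round(Ro.from_matrix(R.T@G).as_rotvec(),3))
E
python3 -c "
from h import *
goto([.45,.1,.33],1.0)"
```

```text
clk 1.9 pos [ 0.165  -0.4727  0.3627] psi -0.993 q [-1.23  0.23  0.32  1.67  0.    1.33] F [-0.3  0.8 -0.3] w 0.0122
dp [-324.2 -551.5   31.3] turn [ 4.000e-03 -1.000e-03 -1.993e+00]
```

servo_tool --dp '[[-32,-55,0],[-32,-55,0],[-65,-110,0],[-97,-165,0],[-130,-220,0],[-162,-275,0],[-194,-330,10],[-227,-385,20],[-260,-440,30],[-260,-440,30]]' --turn '[[0,0,-0.1],[0,0,-0.2],[0,0,-0.3],[0,0,-0.42],[0,0,-0.54],[0,0,-0.66],[0,0,-0.78],[0,0,-0.9],[0,0,-1.0],[0,0,-1.1]]' --claw '[0,0,0,0,0,0,0,0,0,0]'

```text
clock: 2.73
position: [0.3408, -0.1158, 0.3446]
eef_rot: [[0.994, 0.108, 0.001], [0.108, -0.994, -0.003], [0.0, 0.003, -1.0]]
wrist_force: [1.6, -0.4, -0.1]
gripper_width: 0.0
```

```bash
python3 -c "
from h import *
goto([.503,.3145,.25],1.65)"
```

```text
clk 2.7333 pos [ 0.3408 -0.1158  0.3446] psi 0.108 q [-0.33 -0.06 -0.04  1.59 -0.    1.14] F [ 1.6 -0.4 -0.1] w 0.0
dp [ 207.7 -410.6   93.5] turn [ 0.003  0.002 -1.542]
```

servo_tool --dp '[[20,-36,0],[40,-75,0],[60,-115,10],[80,-155,20],[100,-195,30],[120,-235,40],[140,-275,50],[160,-315,60],[180,-355,75],[207,-411,93]]' --turn '[[0,0,-0.12],[0,0,-0.24],[0,0,-0.36],[0,0,-0.48],[0,0,-0.6],[0,0,-0.72],[0,0,-0.84],[0,0,-0.96],[0,0,-1.08],[0,0,-1.2]]' --claw '[0,0,0,0,0,0,0,0,0,0]'

```text
clock: 3.57
position: [0.4836, 0.2654, 0.265]
eef_rot: [[0.257, 0.966, -0.0], [0.966, -0.257, -0.004], [-0.004, 0.001, -1.0]]
wrist_force: [1.4, -0.2, 1.0]
gripper_width: 0.0001
```

```bash
python3 -c "
from h import *
goto([.503,.3145,.25],1.65)"
```

```text
clk 3.5667 pos [0.4836 0.2654 0.265 ] psi 1.311 q [ 0.5   0.34  0.22  1.46 -0.    0.76] F [ 1.4 -0.2  1. ] w 0.0001
dp [52.4  6.1 14.8] turn [-0.     0.004 -0.339]
```

servo_tool --dp '[[30,3,8],[52,6,15],[52,6,45],[52,6,65],[52,6,65],[52,6,65]]' --turn '[[0,0.004,-0.12],[0,0.004,-0.24],[0,0.004,-0.34],[0,0.004,-0.34],[0,0.004,-0.34],[0,0.004,-0.34]]' --claw '[0,0,0,0,0,0]'

```text
clock: 4.07
position: [0.5014, 0.3132, 0.1979]
eef_rot: [[-0.078, 0.997, -0.004], [0.997, 0.078, -0.003], [-0.002, -0.005, -1.0]]
wrist_force: [-0.2, 0.7, 0.4]
gripper_width: 0.0001
```

```bash
python3 -c "
from h import *
goto([.503,.3145,.112],1.65)
for c in ('top','scene'): cv2.imwrite(f'pics/{c}1.png',ctrl.camera(c))
im=cv2.imread('pics/top1.png')[225:325,120:260];im2=cv2.imread('pics/scene1.png')[200:335,220:345]
cv2.imwrite('pics/z1.png',np.hstack([cv2.resize(im,(500,357)),cv2.resize(im2,(300,357))]))
"
```

```text
clk 4.0667 pos [0.5014 0.3132 0.1979] psi 1.649 q [0.56 0.44 0.21 1.34 0.   0.48] F [-0.2  0.7  0.4] w 0.0001
dp [ 1.4  2.1 85.8] turn [-0.005  0.002 -0.001]
```

View pics/z1.png

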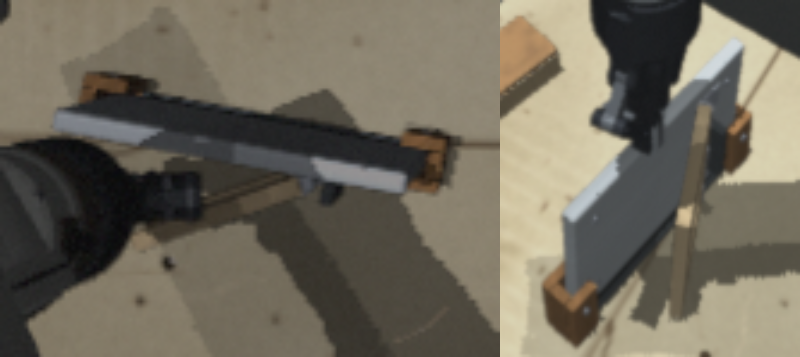

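The gripper hovers beyond the board's near edge with the shut fingers over the wedge between board and leg. I'll go down in steps and watch the force.

servo_tool --dp '[[1,2,20],[1,2,35],[1,2,48],[1,2,48]]' --turn '[[0,0,0],[0,0,0],[0,0,0],[0,0,0]]' --claw '[0,0,0,0]'

```text
clock: 4.5
position: [0.5047, 0.3144, 0.1523]
eef_rot: [[-0.077, 0.997, -0.0], [0.997, 0.077, 0.0], [0.0, -0.0, -1.0]]
wrist_force: [-1.4, -1.0, -0.6]
gripper_width: 0.0002
```

servo_tool --dp '[[0,0,15],[0,0,30],[0,0,37],[0,0,37]]' --turn '[[-0.005,0,0],[-0.005,0,0],[-0.005,0,0],[-0.005,0,0]]' --claw '[0,0,0,0]'

```text
clock: 4.83
position: [0.5044, 0.314, 0.1152]
eef_rot: [[-0.076, 0.997, 0.004], [0.997, 0.076, -0.0], [-0.0, 0.004, -1.0]]
wrist_force: [-0.2, -0.1, 0.8]
gripper_width: 0.0002
```

```bash
cat >> h.py <<'E'
C=np.array([.5233,.2634]);Y=np.array([.1672,.9859]);N=np.array([-.9859,.1672]);H=C+.014*N-.045*Y
def pushpose(th,r,off):
    L=np.cos(th)*Y+np.sin(th)*N; n=-(-np.sin(th)*Y+np.cos(th)*N)
    return H+r*L+(.006+off)*n, np.arctan2(L[1],L[0])
E
python3 -c "
from h import *
o=ctrl.observe();p=o['position'][:2];print(p,o['wrist_force'],'gframe -x,y',(p-C)@N,(p-C)@Y)
for th in(.5,.7,.9,1.1,1.3,1.45,1.571,1.6):
  a,psi=pushpose(th,.085,.011);print('th',th);goto([*a,.113],psi)
for c in ('top','scene'): cv2.imwrite(f'pics/{c}2.png',ctrl.camera(c))
im=cv2.imread('pics/top2.png')[225:325,120:260];im2=cv2.imread('pics/scene2.png')[200:335,220:345]
cv2.imwrite('pics/z2.png',np.hstack([cv2.resize(im,(500,357)),cv2.resize(im2,(300,357))]))
"
```

```text
[0.50441219 0.31397294] [-0.21836425 -0.08656631  0.84615655] gframe -x,y 0.02707728972383212 0.04670182150008051
th 0.5
clk 4.8333 pos [0.5044 0.314  0.1152] psi 1.647 q [ 0.56  0.49  0.06  1.14 -0.    0.48] F [-0.2 -0.1  0.8] w 0.0002
dp [ -5.6 -14.5   2.2] turn [ 0.004  0.001 -0.256]
th 0.7
clk 4.8333 pos [0.5044 0.314  0.1152] psi 1.647 q [ 0.56  0.49  0.06  1.14 -0.    0.48] F [-0.2 -0.1  0.8] w 0.0002
dp [ -8.3 -31.6   2.1] turn [ 0.004  0.001 -0.456]
th 0.9
clk 4.8333 pos [0.5044 0.314  0.1152] psi 1.647 q [ 0.56  0.49  0.06  1.14 -0.    0.48] F [-0.2 -0.1  0.8] w 0.0002
dp [-14.4 -47.8   2.1] turn [ 0.004  0.002 -0.656]
th 1.1
clk 4.8333 pos [0.5044 0.314  0.1152] psi 1.647 q [ 0.56  0.49  0.06  1.14 -0.    0.48] F [-0.2 -0.1  0.8] w 0.0002
dp [-23.6 -62.5   2. ] turn [ 0.003  0.002 -0.856]
th 1.3
clk 4.8333 pos [0.5044 0.314  0.1152] psi 1.647 q [ 0.56  0.49  0.06  1.14 -0.    0.48] F [-0.2 -0.1  0.8] w 0.0002
dp [-35.5 -75.1   2. ] turn [ 0.003  0.002 -1.056]
th 1.45
clk 4.8333 pos [0.5044 0.314  0.1152] psi 1.647 q [ 0.56  0.49  0.06  1.14 -0.    0.48] F [-0.2 -0.1  0.8] w 0.0002
dp [-45.9 -82.8   1.9] turn [ 0.003  0.003 -1.206]
th 1.571
clk 4.8333 pos [0.5044 0.314  0.1152] psi 1.647 q [ 0.56  0.49  0.06  1.14 -0.    0.48] F [-0.2 -0.1  0.8] w 0.0002
dp [-55.1 -87.9   1.9] turn [ 0.003  0.003 -1.327]
th 1.6
clk 4.8333 pos [0.5044 0.314  0.1152] psi 1.647 q [ 0.56  0.49  0.06  1.14 -0.    0.48] F [-0.2 -0.1  0.8] w 0.0002
dp [-57.4 -88.9   1.9] turn [ 0.003  0.003 -1.356]
```

View pics/z2.png

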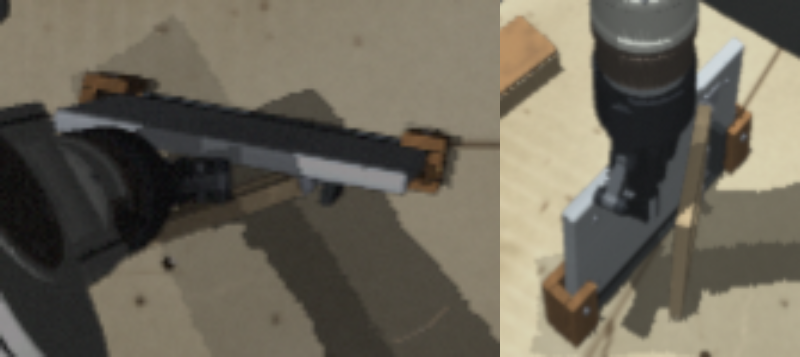

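The fingers are down inside the wedge with no contact force. Next I'll sweep the leg open, turning the tool along with it.

servo_tool --dp '[[-4,-7,1],[-6,-14,1],[-7,-23,1],[-8,-32,1],[-11,-40,1],[-14,-48,1],[-19,-55,1],[-24,-62,1],[-30,-69,1],[-35,-75,1]]' --turn '[[0,0,-0.12],[0,0,-0.24],[0,0,-0.35],[0,0,-0.46],[0,0,-0.56],[0,0,-0.66],[0,0,-0.76],[0,0,-0.86],[0,0,-0.96],[0,0,-1.06]]' --claw '[0,0,0,0,0,0,0,0,0,0]'

```text
clock: 5.77
position: [0.4343, 0.2749, 0.1172]
eef_rot: [[-0.909, 0.416, 0.01], [0.416, 0.909, 0.004], [-0.007, 0.008, -1.0]]
wrist_force: [0.9, 0.3, -0.9]
gripper_width: 0.0003
```

```bash
cat > v.py <<'E'
import sys
from h import *
n=sys.argv[1]
for c in ('top','scene'): cv2.imwrite(f'pics/{c}{n}.png',ctrl.camera(c))
im=cv2.imread(f'pics/top{n}.png')[225:325,120:260];im2=cv2.imread(f'pics/scene{n}.png')[200:335,220:345]
cv2.imwrite(f'pics/z{n}.png',np.hstack([cv2.resize(im,(500,357)),cv2.resize(im2,(300,357))]))
E
python3 -c "
from h import *
for th in(1.45,1.571,1.6):
  a,psi=pushpose(th,.085,.011);print('th',th);goto([*a,.113],psi)
"; python3 v.py 3
```

```text
th 1.45
clk 5.7667 pos [0.4343 0.2749 0.1172] psi 2.712 q [ 0.57  0.34 -0.17  1.05 -0.   -0.58] F [ 0.9  0.3 -0.9] w 0.0003
dp [  2.8 -15.6   4. ] turn [ 0.007  0.008 -0.141]
th 1.571
clk 5.7667 pos [0.4343 0.2749 0.1172] psi 2.712 q [ 0.57  0.34 -0.17  1.05 -0.   -0.58] F [ 0.9  0.3 -0.9] w 0.0003
dp [  2.8 -26.1   4. ] turn [ 0.007  0.008 -0.262]
th 1.6
clk 5.7667 pos [0.4343 0.2749 0.1172] psi 2.712 q [ 0.57  0.34 -0.17  1.05 -0.   -0.58] F [ 0.9  0.3 -0.9] w 0.0003
dp [  2.6 -28.6   3.9] turn [ 0.007  0.008 -0.291]
```

View pics/z3.png

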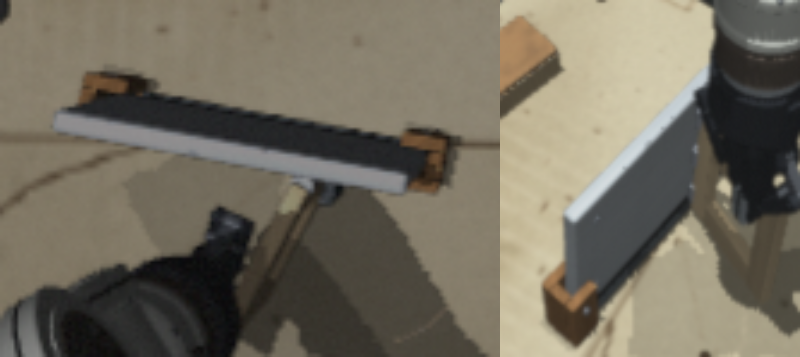

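servo_tool --dp '[[1,-8,4],[2,-16,4],[3,-22,4],[3,-26,4],[3,-28,4],[3,-28,4]]' --turn '[[0,0,-0.07],[0,0,-0.14],[0,0,-0.21],[0,0,-0.26],[0,0,-0.26],[0,0,-0.26]]' --claw '[0,0,0,0,0,0]'

```text
clock: 6.37
position: [0.4205, 0.2508, 0.114]
eef_rot: [[-0.984, 0.177, 0.011], [0.177, 0.984, 0.005], [-0.01, 0.007, -1.0]]
wrist_force: [0.8, 1.7, 1.2]
gripper_width: 0.0002
```

```bash
python3 -c "
from h import *
for th in(1.571,1.6):
  a,psi=pushpose(th,.085,.011);print('th',th);goto([*a,.113],psi)
"; python3 v.py 4
```

```text
th 1.571
clk 6.3667 pos [0.4205 0.2508 0.114 ] psi 2.963 q [ 0.54  0.3  -0.24  1.02 -0.   -0.85] F [0.8 1.7 1.2] w 0.0002
dp [-0.2  1.6  1. ] turn [ 0.007  0.01  -0.01 ]
th 1.6
clk 6.3667 pos [0.4205 0.2508 0.114 ] psi 2.963 q [ 0.54  0.3  -0.24  1.02 -0.   -0.85] F [0.8 1.7 1.2] w 0.0002
dp [ 0.2 -0.9  1. ] turn [ 0.007  0.01  -0.039]
```

View pics/z4.png

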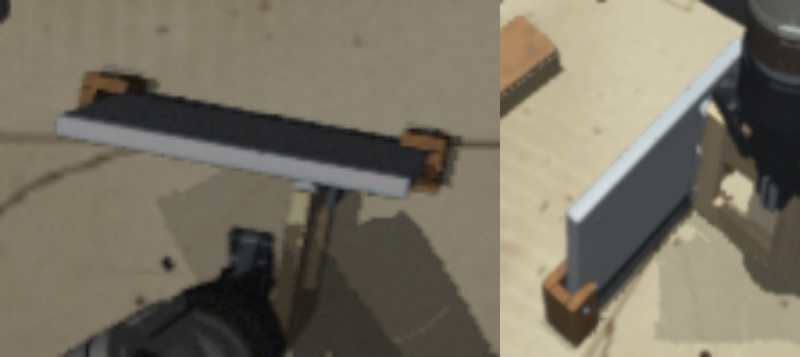

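servo_tool --dp '[[0,-1.5,1],[0,-3,1],[0,-4,1],[0,-4,1]]' --turn '[[0,0,0],[0,0,0],[0,0,0],[0,0,0]]' --claw '[0,0,0,0]'

```text
clock: 6.8
position: [0.4199, 0.2489, 0.1135]
eef_rot: [[-0.984, 0.176, 0.011], [0.176, 0.984, 0.009], [-0.009, 0.011, -1.0]]
wrist_force: [-0.7, 6.0, 3.6]
gripper_width: -0.0001
```

servo_tool --dp '[[0,-2,0],[0,-4,0],[0,-4,0]]' --turn '[[0,0,0],[0,0,0],[0,0,0]]' --claw '[0,0,0]'

```text
clock: 7.05
position: [0.4199, 0.2474, 0.1142]
eef_rot: [[-0.984, 0.175, 0.012], [0.175, 0.984, 0.014], [-0.01, 0.016, -1.0]]
wrist_force: [-0.1, 8.0, 0.5]
gripper_width: 0.0001
```

servo_tool --dp '[[0,-3,0],[0,-3,0],[0,-3,0]]' --turn '[[0,0,0],[0,0,0],[0,0,0]]' --claw '[0,0,0]'

```text
clock: 7.3
position: [0.4201, 0.2471, 0.1147]
eef_rot: [[-0.985, 0.174, 0.014], [0.175, 0.984, 0.02], [-0.01, 0.022, -1.0]]
wrist_force: [1.1, 9.0, -0.1]
gripper_width: 0.0003
```

servo_tool --dp '[[0,8,0],[0,12,0],[0,15,-30],[0,15,-60],[0,15,-90],[0,15,-110],[0,15,-130]]' --turn '[[0,0,0],[0,0,0],[0,0,0],[0,0,0],[0,0,0],[0,0,0],[0,0,0]]' --claw '[0,0,0,0,0,0,40]'

```text
clock: 7.88
position: [0.4208, 0.2588, 0.2462]
eef_rot: [[-0.984, 0.175, 0.014], [0.175, 0.984, 0.018], [-0.01, 0.021, -1.0]]
wrist_force: [0.3, 0.4, -0.3]
gripper_width: 0.0107
```

```bash
python3 v.py 5
```

```text
(no output)
```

View pics/z5.png

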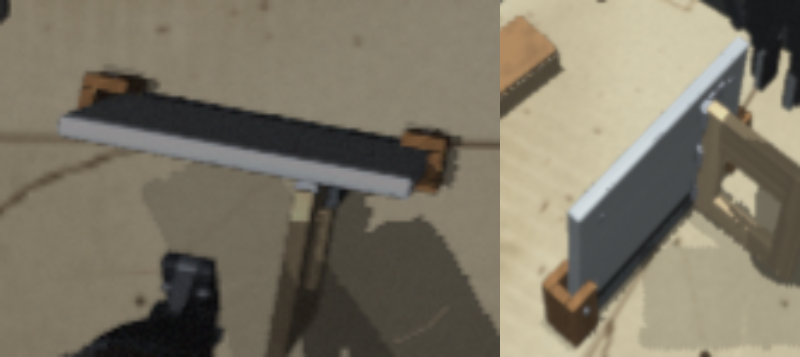

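```bash
python3 -c "
from h import *
goto([.5233,.2625,.26],2.974)"
```

```text
clk 7.9833 pos [0.4225 0.2598 0.2482] psi 2.965 q [ 0.55  0.2   0.    1.34  0.01 -0.85] F [0.3 0.4 0.2] w 0.0257
dp [-98.9  20.6  -9.9] turn [ 0.025  0.015 -0.008]
```

servo_tool --dp '[[20,-30,-10],[40,-65,-10],[50,-100,-10],[60,-140,-10],[60,-180,-10],[60,-200,-10],[60,-200,-10]]' --turn '[[0,0,0],[0.02,0.015,0],[0.02,0.015,0],[0.02,0.015,0],[0.02,0.015,0],[0.02,0.015,0],[0.02,0.015,0]]' --claw '[40,40,50,50,50,50,50]'

```text
clock: 8.57
position: [0.3258, 0.0699, 0.251]
eef_rot: [[-0.984, 0.18, -0.003], [0.18, 0.984, 0.002], [0.003, 0.001, -1.0]]
wrist_force: [-0.2, 0.9, 0.3]
gripper_width: 0.05
```

```bash
python3 v.py 6;python3 -c "
from h import *
P={}
for c in('scene','top'):
    for l in['guard_mid','guard_left','guard_right','leg_hinge','leg_tip']:
        r=ctrl.mark_of(c,l)
        if r: P[c,l]=r[0]['pixel']
for l in['guard_mid','guard_left','guard_right','leg_hinge','leg_tip']:
    if ('scene',l) in P and ('top',l) in P: print(l,*tri(P['scene',l],P['top',l]))
im=cv2.imread('pics/top6.png')[225:335,120:260]; cv2.imwrite('pics/ztop6.png',cv2.resize(im,None,fx=5.4,fy=5.4,interpolation=cv2.INTER_CUBIC))
im=cv2.imread('pics/scene6.png')[200:325,220:380]; cv2.imwrite('pics/zscene6.png',cv2.resize(im,None,fx=4.8,fy=4.8,interpolation=cv2.INTER_CUBIC))
"
```

```text
guard_mid [0.52640956 0.25864997 0.09346092] 0.007854094902820933
guard_right [0.50435428 0.15194244 0.08833744] 0.008917396283090288
leg_hinge [0.50894481 0.2186675  0.08262437] 0.0027170135255290325
leg_tip [0.39515131 0.24312591 0.0794921 ] 0.0067125626083465685
```

View pics/ztop6.png

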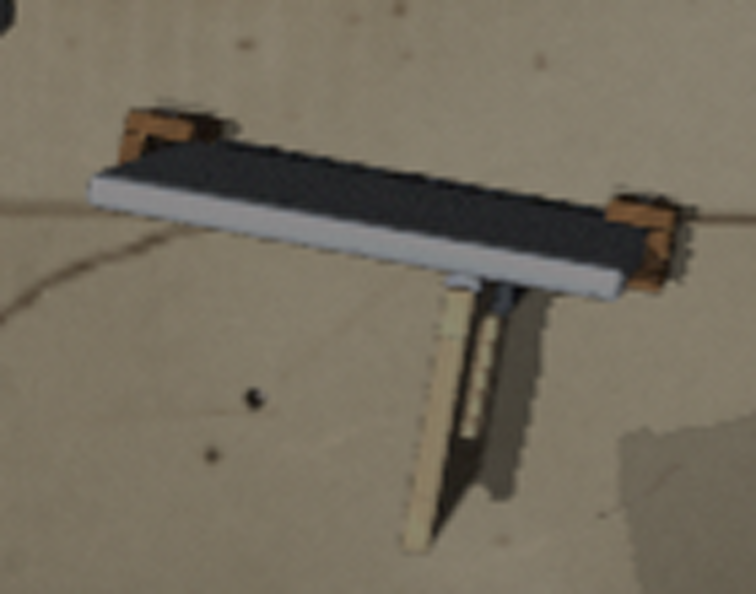

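View pics/zscene6.png

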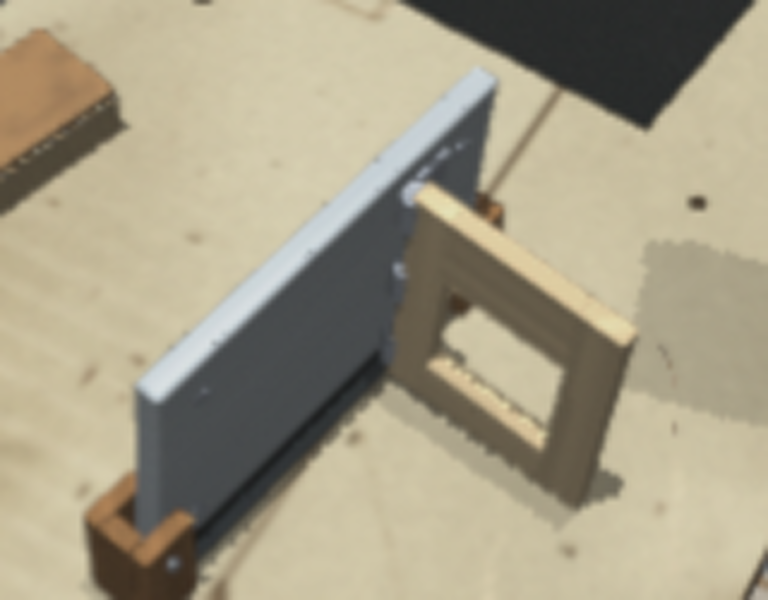

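```bash
python3 - <<'E'
from h import *
np.set_printoptions(precision=4,suppress=True)
t=lambda x,y:(120+x/5.4-.4,225+y/5.4-.4)
s=lambda x,y:(220+x/4.8-.4,200+y/4.8-.4)
A=lambda v:np.arctan2(v[1],v[0])
T={n:at_z('top',t(*p),.158) for n,p in dict(Lr=(90,206),Lf=(92,175),Rr=(614,299),Rf=(626,270)).items()}
S={n:at_z('scene',s(*p),.158) for n,p in dict(Lr=(155,402),Lf=(136,385),Rr=(496,82),Rf=(482,68)).items()}
for D in(T,S):
    print(D, 'C',sum(D.values())/4,'ang',A((D['Lr']-D['Rr'])),A(D['Lf']-D['Rf']))
a=at_z('top',t(417,548),.149)-at_z('top',t(459,292),.149);print('leg top',A(a),np.linalg.norm(a))
a=at_z('top',t(404,548),.149)-at_z('top',t(446,296),.149);print('leg top',A(a),np.linalg.norm(a))
a=at_z('scene',s(631,338),.149)-at_z('scene',s(432,186),.149);print('leg sc',A(a),np.linalg.norm(a))
C=(sum(T.values())+sum(S.values()))/8
goto([C[0],C[1],.26],2.974)
E
```

```text
{'Lr': array([0.5318, 0.368 , 0.158 ]), 'Lf': array([0.5443, 0.3675, 0.158 ]), 'Rr': array([0.4969, 0.1558, 0.158 ]), 'Rf': array([0.5086, 0.1512, 0.158 ])} C [0.5204 0.2606 0.158 ] ang 1.4074003591365833 1.4069658351482026
{'Lr': array([0.5331, 0.3702, 0.158 ]), 'Lf': array([0.5437, 0.3674, 0.158 ]), 'Rr': array([0.4957, 0.1568, 0.158 ]), 'Rf': array([0.5047, 0.1525, 0.158 ])} C [0.5193 0.2617 0.158 ] ang 1.397168935549502 1.3914055414439375
leg top 2.9978078979861937 0.10438002942783377
leg top 2.9954981605849764 0.10277429343589198
leg sc 2.8768182287451065 0.10882801004572998
clk 9.1667 pos [0.3283 0.0736 0.2523] psi 2.967 q [ 0.22 -0.1  -0.31  1.36  0.   -1.18] F [-1.1 -0.2 -1.2] w 0.0502
dp [-156.   218.1   -6.9] turn [ 0.005 -0.001 -0.007]
```

The leg stands square (about 1.59 rad in the top view), and it took 8–9 N without moving any further. Next I'll go over the board for the pinch.

servo_tool --dp '[[-25,35,-5],[-50,70,-5],[-75,105,-5],[-100,140,-5],[-130,180,-5],[-156,212,0],[-156,212,0],[-156,212,10],[-156,212,10]]' --turn '[[0.005,0,-0.007],[0.005,0,-0.007],[0.005,0,-0.007],[0.005,0,-0.007],[0.005,0,-0.007],[0.005,0,-0.007],[0.005,0,-0.007],[0.005,0,-0.007],[0.005,0,-0.007]]' --claw '[50,50,50,50,50,50,50,50,50]'

```text
clock: 9.92
position: [0.5179, 0.2552, 0.2399]
eef_rot: [[-0.986, 0.166, -0.005], [0.166, 0.986, -0.003], [0.005, -0.004, -1.0]]
wrist_force: [-0.3, -0.5, -0.6]
gripper_width: 0.0498
```

```bash
python3 -c "
from h import *
goto([.519,.2554,.12],2.974)"; python3 v.py 7
```

```text
clk 9.9167 pos [0.5179 0.2552 0.2399] psi 2.974 q [ 0.46  0.4   0.25  1.43 -0.   -0.95] F [-0.3 -0.5 -0.6] w 0.0498
dp [ -1.6   0.8 119.9] turn [-0.004 -0.005  0.   ]
```

View pics/z7.png

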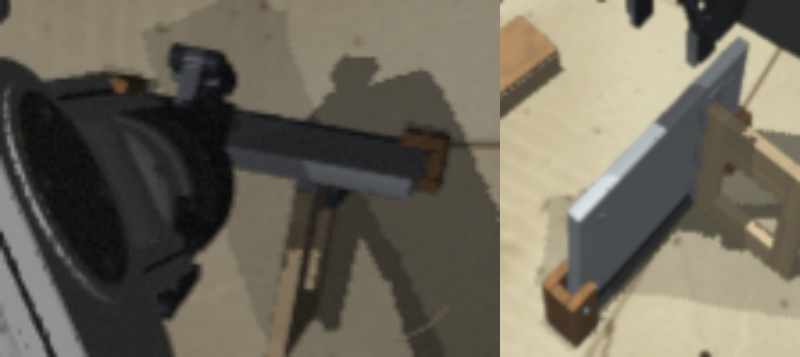

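The open jaws straddle the board over its middle and stay clear of the leg, so I'll go down and check the force.

servo_tool --dp '[[-1.5,1,30],[-1.5,1,60],[-1.5,1,80],[-1.5,1,95],[-1.5,1,108],[-1.5,1,118],[-1.5,1,120],[-1.5,1,120]]' --turn '[[-0.004,-0.005,0],[-0.004,-0.005,0],[-0.004,-0.005,0],[-0.004,-0.005,0],[-0.004,-0.005,0],[-0.004,-0.005,0],[-0.004,-0.005,0],[-0.004,-0.005,0]]' --claw '[50,50,50,50,50,50,50,50]'

```text
clock: 10.68
position: [0.5182, 0.2542, 0.1226]
eef_rot: [[-0.986, 0.168, 0.002], [0.168, 0.986, 0.001], [-0.002, 0.002, -1.0]]
wrist_force: [0.6, -0.1, -0.2]
gripper_width: 0.0496
```

servo_tool --dp '[[0,0,0],[0,0,0],[0,0,0],[0,0,0],[0,0,0],[0,0,0],[0,0,0],[0,0,0]]' --turn '[[0,0,0],[0,0,0],[0,0,0],[0,0,0],[0,0,0],[0,0,0],[0,0,0],[0,0,0]]' --claw '[35,20,10,5,5,5,5,5]' --squeeze 70

```text
clock: 11.35
position: [0.5222, 0.254, 0.1244]
eef_rot: [[-0.986, 0.169, 0.011], [0.169, 0.986, 0.001], [-0.011, 0.003, -1.0]]
wrist_force: [7.1, -1.9, -1.3]
gripper_width: 0.0133
```

```bash
python3 -c "
from h import *
goto([.519,.2554,.12],2.974)"; python3 v.py 8
```

```text
clk 11.35 pos [0.5222 0.254  0.1244] psi 2.972 q [ 0.45  0.46  0.03  1.13 -0.   -0.95] F [ 7.1 -1.9 -1.3] w 0.0133
dp [3.5 0.9 4.3] turn [ 0.003  0.011 -0.002]
```

View pics/z8.png

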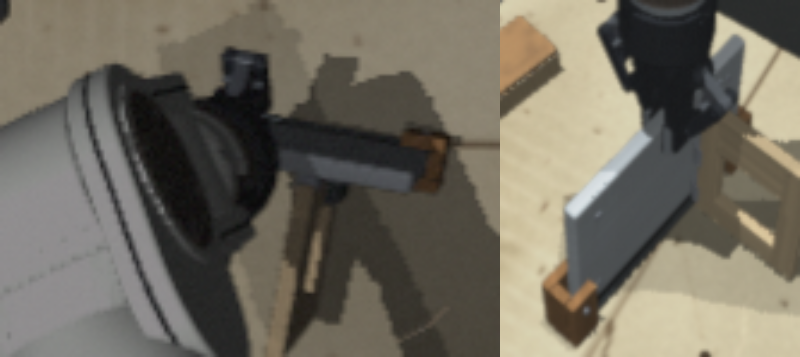

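servo_tool --dp '[[-1.5,0,0],[-1.5,0,-5],[-1.5,0,-10],[-1.5,0,-15]]' --turn '[[0,0,0],[0,0,0],[0,0,0],[0,0,0]]' --claw '[5,5,5,5]'

```text
clock: 11.78
position: [0.5229, 0.2536, 0.1392]
eef_rot: [[-0.986, 0.169, 0.009], [0.169, 0.986, 0.0], [-0.009, 0.002, -1.0]]
wrist_force: [-0.1, -0.3, -5.0]
gripper_width: 0.0126
```

```bash
python3 -c "
from h import *
goto([.522,.254,.25],2.974)"
```

```text
clk 11.7833 pos [0.5229 0.2536 0.1392] psi 2.972 q [ 0.45  0.45  0.06  1.17 -0.   -0.95] F [-0.1 -0.3 -5. ] w 0.0126
dp [  -0.     0.5 -110.8] turn [ 0.002  0.009 -0.002]
```

servo_tool --dp '[[0,0,-12],[0,0,-26],[0,0,-40],[0,0,-55],[0,0,-70],[0,0,-85],[0,0,-100],[0,0,-111],[0,0,-111]]' --turn '[[0,0,0],[0,0,0],[0,0,0],[0,0,0],[0,0,0],[0.002,0.009,0],[0.002,0.009,0],[0.002,0.009,0],[0.002,0.009,0]]' --claw '[5,5,5,5,5,5,5,5,5]'

```text
clock: 12.53
position: [0.5225, 0.2543, 0.2533]
eef_rot: [[-0.986, 0.169, 0.004], [0.169, 0.986, 0.002], [-0.003, 0.003, -1.0]]
wrist_force: [0.4, 0.9, -3.9]
gripper_width: 0.0131
```

```bash
python3 -c "
from h import *
goto([.61,-.14,.25],3.031)
for c in ('scene','top'): cv2.imwrite(f'pics/{c}9.png',ctrl.camera(c))
"
```

```text
clk 12.5333 pos [0.5225 0.2543 0.2533] psi 2.972 q [ 0.45  0.39  0.28  1.45  0.   -0.95] F [ 0.4  0.9 -3.9] w 0.0131
dp [-152.8 -373.9    2.8] turn [ 0.003  0.003 -0.059]
```

View pics/scene9.png

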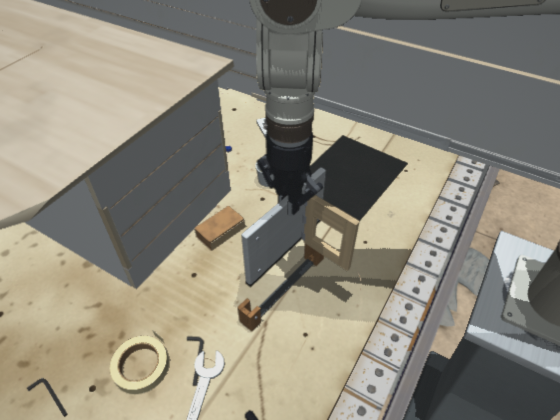

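View pics/top9.png

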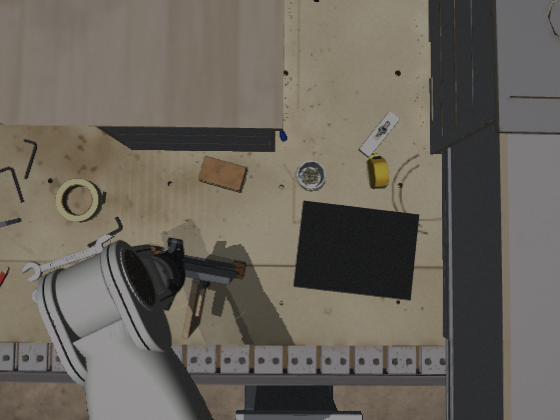

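The guard hangs upright with its leg square, clear of the rack (channels at pixels (250,315) and (315,257) in the scene view). Next I'll carry it to the mat.

servo_tool --dp '[[-6,-14,0],[-17,-42,0],[-29,-74,0],[-41,-106,0],[-54,-138,0],[-66,-170,0],[-79,-202,0],[-92,-234,0],[-104,-264,0],[-114,-286,0]]' --turn '[[0,0,-0.01],[0,0,-0.02],[0,0,-0.03],[0,0,-0.04],[0,0,-0.05],[0,0,-0.06],[0,0,-0.06],[0,0,-0.06],[0,0,-0.06],[0,0,-0.06]]' --claw '[5,5,5,5,5,5,5,5,5,5]'

```text
clock: 13.47
position: [0.5848, -0.0501, 0.2487]
eef_rot: [[-0.994, 0.111, -0.003], [0.111, 0.994, -0.0], [0.003, -0.001, -1.0]]
wrist_force: [-0.2, 0.6, -4.2]
gripper_width: 0.013
```

```bash
python3 -c "
from h import *
goto([.606,-.154,.2],3.031)"
```

```text
clk 13.4667 pos [ 0.5848 -0.0501  0.2487] psi 3.03 q [-0.09  0.41  0.3   1.45 -0.   -1.54] F [-0.2  0.6 -4.2] w 0.013
dp [ -32.8 -100.9   48.6] turn [-0.001 -0.003 -0.001]
```

servo_tool --dp '[[-8,-25,0],[-18,-55,5],[-26,-80,15],[-31,-96,28],[-33,-101,40],[-33,-101,49],[-33,-101,49]]' --turn '[[0,0,0],[0,0,0],[0,0,0],[0,0,0],[0,-0.003,0],[0,-0.003,0],[0,-0.003,0]]' --claw '[5,5,5,5,5,5,5]'

```text
clock: 14.05
position: [0.6038, -0.1533, 0.1953]
eef_rot: [[-0.994, 0.111, -0.008], [0.111, 0.994, 0.002], [0.008, 0.001, -1.0]]
wrist_force: [-1.2, 0.6, -5.5]
gripper_width: 0.013
```

```bash
python3 -c "
from h import *
goto([.606,-.154,.12],3.031)
for c in ('scene','top'): 
  i=ctrl.camera(c);cv2.imwrite(f'pics/{c}10.png',i)
a=cv2.imread('pics/scene10.png')[120:270,270:430];b=cv2.imread('pics/top10.png')[170:320,280:440]
cv2.imwrite('pics/z10.png',cv2.resize(np.hstack([a,b]),None,fx=2.5,fy=2.5))
"
```

```text
clk 14.05 pos [ 0.6038 -0.1533  0.1953] psi 3.03 q [-0.25  0.51  0.31  1.38  0.   -1.71] F [-1.2  0.6 -5.5] w 0.013
dp [-2.9 -0.6 75.3] turn [ 0.001 -0.008 -0.001]
```

View pics/z10.png

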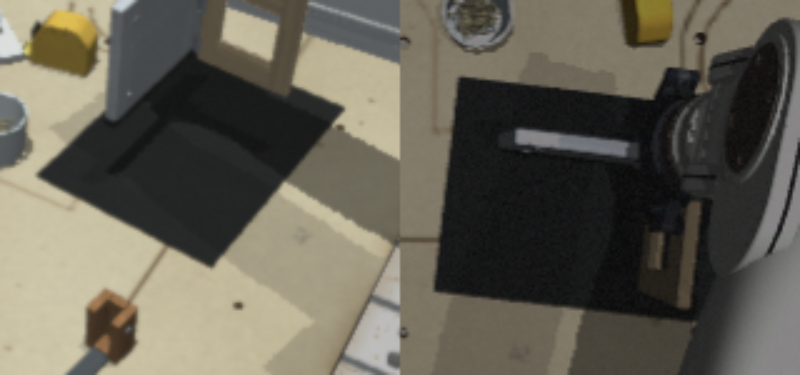

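Board and leg are both over the mat. I'll lower to just above it, then feel for contact.

servo_tool --dp '[[-3,0,12],[-3,0,26],[-3,0,40],[-3,0,52],[-3,0,60],[-3,0,65],[-3,0,67],[-3,0,67]]' --turn '[[0,-0.008,0],[0,-0.008,0],[0,-0.008,0],[0,-0.008,0],[0,-0.008,0],[0,-0.008,0],[0,-0.008,0],[0,-0.008,0]]' --claw '[5,5,5,5,5,5,5,5]'

```text
clock: 14.82
position: [0.6084, -0.1527, 0.1318]
eef_rot: [[-0.994, 0.109, 0.005], [0.109, 0.994, -0.0], [-0.005, 0.0, -1.0]]
wrist_force: [-1.4, 0.6, -4.0]
gripper_width: 0.0133
```

servo_tool --dp '[[0,0,1.5],[0,0,3],[0,0,4],[0,0,4]]' --turn '[[0,0,0],[0,0,0],[0,0,0],[0,0,0]]' --claw '[5,5,5,5]'

```text
clock: 15.15
position: [0.6084, -0.1527, 0.1279]
eef_rot: [[-0.994, 0.109, 0.005], [0.109, 0.994, -0.0], [-0.005, 0.0, -1.0]]
wrist_force: [-0.6, 0.5, -4.8]
gripper_width: 0.0131
```

```bash
python3 -c "
from h import *
goto([.606,-.154,.12],3.031)"
```

```text
clk 15.15 pos [ 0.6084 -0.1527  0.1279] psi 3.032 q [-0.25  0.55  0.19  1.21  0.   -1.71] F [-0.6  0.5 -4.8] w 0.0131
dp [ 2.3 -1.5  7.9] turn [0.    0.005 0.001]
```

servo_tool --dp '[[0,0,1.5],[0,0,3],[0,0,4.5],[0,0,4.5]]' --turn '[[0,0.005,0],[0,0.005,0],[0,0.005,0],[0,0.005,0]]' --claw '[5,5,5,5]'

```text
clock: 15.48
position: [0.6082, -0.1527, 0.1229]
eef_rot: [[-0.994, 0.109, -0.0], [0.109, 0.994, 0.001], [0.0, 0.001, -1.0]]
wrist_force: [-0.4, 0.2, -4.9]
gripper_width: 0.013
```

servo_tool --dp '[[0,0,1],[0,0,2],[0,0,2]]' --turn '[[0,0,0],[0,0,0],[0,0,0]]' --claw '[5,5,5]'

```text
clock: 15.73
position: [0.6082, -0.1527, 0.1207]
eef_rot: [[-0.994, 0.109, -0.0], [0.109, 0.994, 0.001], [0.001, 0.001, -1.0]]
wrist_force: [-1.0, -0.3, -4.1]
gripper_width: 0.013
```

servo_tool --dp '[[0,0,1],[0,0,2],[0,0,2]]' --turn '[[0,0,0],[0,0,0],[0,0,0]]' --claw '[5,5,5]'

```text
clock: 15.98
position: [0.6085, -0.1528, 0.1205]
eef_rot: [[-0.994, 0.109, 0.001], [0.109, 0.994, 0.0], [-0.001, 0.0, -1.0]]
wrist_force: [-1.5, -0.3, 5.1]
gripper_width: 0.013
```

```bash
python3 -c "
from h import *
goto([.606,-.154,.12],3.031)
for c in ('scene','top'): 
  i=ctrl.camera(c);cv2.imwrite(f'pics/{c}11.png',i)
a=cv2.imread('pics/scene11.png')[120:270,270:430];b=cv2.imread('pics/top11.png')[170:320,280:440]
cv2.imwrite('pics/z11.png',cv2.resize(np.hstack([a,b]),None,fx=2.5,fy=2.5))
"
```

```text
clk 15.9833 pos [ 0.6085 -0.1528  0.1205] psi 3.032 q [-0.25  0.55  0.18  1.2   0.   -1.71] F [-1.5 -0.3  5.1] w 0.013
dp [ 2.3 -1.5  0.5] turn [0.    0.001 0.001]
```

View pics/z11.png

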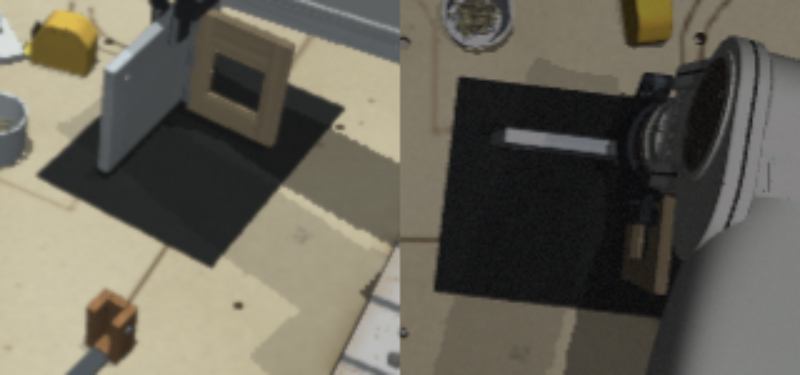

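The force swung from −4 N to +5 N at z 0.1205, which is where I expected contact, so the guard is down. I'll release slowly.

servo_tool --dp '[[0,0,-0.5],[0,0,-0.5],[0,0,-0.5],[0,0,-0.5],[0,0,-0.5],[0,0,-0.5],[0,0,-0.5],[0,0,-0.5]]' --turn '[[0,0,0],[0,0,0],[0,0,0],[0,0,0],[0,0,0],[0,0,0],[0,0,0],[0,0,0]]' --claw '[13,15,18,22,28,34,40,40]' --squeeze 20

```text
clock: 16.75
position: [0.6085, -0.1528, 0.1209]
eef_rot: [[-0.994, 0.109, 0.001], [0.109, 0.994, 0.0], [-0.001, 0.0, -1.0]]
wrist_force: [0.1, 1.2, 0.7]
gripper_width: 0.0402
```

```bash
python3 -c "
from h import *
goto([.606,-.154,.12],3.031)
for c in ('scene','top'): 
  i=ctrl.camera(c);cv2.imwrite(f'pics/{c}12.png',i)
a=cv2.imread('pics/scene12.png')[120:270,270:430];b=cv2.imread('pics/top12.png')[170:320,280:440]
cv2.imwrite('pics/z12.png',cv2.resize(np.hstack([a,b]),None,fx=2.5,fy=2.5))
"
```

```text
clk 16.75 pos [ 0.6085 -0.1528  0.1209] psi 3.032 q [-0.25  0.55  0.18  1.2   0.   -1.71] F [0.1 1.2 0.7] w 0.0402
dp [ 2.4 -1.4  0.9] turn [0.    0.001 0.001]
```

View pics/z12.png

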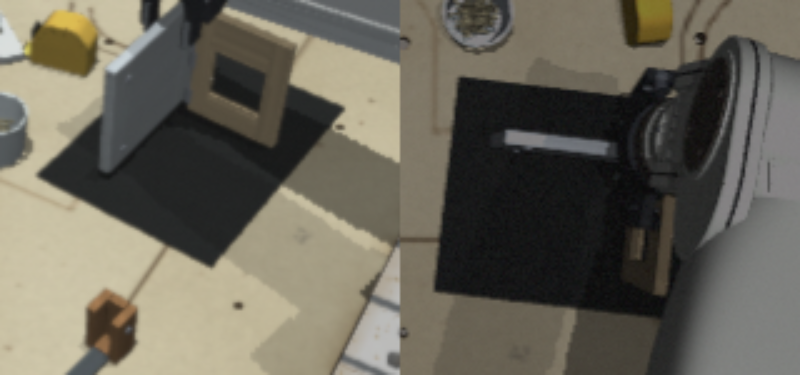

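The jaws are open and the guard stands freely. I'll go straight up, then back out of the cameras' view.

servo_tool --dp '[[0,0,-10],[0,0,-25],[0,0,-50],[0,0,-80],[0,0,-110],[0,0,-130]]' --turn '[[0,0,0],[0,0,0],[0,0,0],[0,0,0],[0,0,0],[0,0,0]]' --claw '[40,40,40,40,40,40]'

```text
clock: 17.35
position: [0.6091, -0.153, 0.2552]
eef_rot: [[-0.994, 0.109, 0.006], [0.109, 0.994, -0.001], [-0.006, -0.0, -1.0]]
wrist_force: [0.3, -1.4, 0.1]
gripper_width: 0.0401
```

servo_tool --dp '[[30,20,-20],[60,50,-30],[90,85,-30],[120,120,-30],[150,160,-30],[170,200,-30],[180,230,-30],[190,260,-30],[190,280,-30],[190,280,-30]]' --turn '[[0,0,0],[0,0,0],[0,0,0],[0,0,0],[0,0,0],[0,0,0],[0,0,0],[0,0,0],[0,0,0],[0,0,0]]' --claw '[40,40,40,40,40,40,40,40,40,40]'

```text
clock: 18.18
position: [0.4502, 0.1502, 0.2852]
eef_rot: [[-0.995, 0.103, 0.008], [0.103, 0.995, 0.001], [-0.008, 0.002, -1.0]]
wrist_force: [0.5, -0.0, -0.6]
gripper_width: 0.0403
```

```bash
python3 -c "
from h import *
P={}
for c in('scene','top'):
    cv2.imwrite(f'pics/{c}13.png',ctrl.camera(c))
    for l in['guard_mid','guard_left','guard_right','leg_hinge','leg_tip','screw_tub','sanding_block','tape_measure']:
        r=ctrl.mark_of(c,l)
        if r: P[c,l]=r[0]['pixel']
M=np.array([.562,-.1425]);a=-.111;R=np.array([[np.cos(a),-np.sin(a)],[np.sin(a),np.cos(a)]])
for l in['guard_mid','guard_left','guard_right','leg_hinge','leg_tip','screw_tub','sanding_block','tape_measure']:
    if ('scene',l) in P and ('top',l) in P:
        p,e=tri(P['scene',l],P['top',l]); print(l,np.round(p,4),round(e,4),'mat',np.round(R.T@(p[:2]-M),4))
x=cv2.imread('pics/scene13.png')[90:240,260:420];b=cv2.imread('pics/top13.png')[170:320,280:440]
cv2.imwrite('pics/z13.png',cv2.resize(np.hstack([x,b]),None,fx=2.5,fy=2.5,interpolation=cv2.INTER_CUBIC))
"
```

```text
guard_mid [ 0.6096 -0.141   0.0878] 0.0025 mat [0.0471 0.0067]
guard_left [ 0.6206 -0.0314  0.0885] 0.0117 mat [0.046  0.1169]
leg_hinge [ 0.5866 -0.1834  0.0797] 0.0028 mat [ 0.0289 -0.0379]
leg_tip [ 0.4809 -0.1786  0.0624] 0.0104 mat [-0.0766 -0.0448]
screw_tub [ 0.7441 -0.0159  0.0084] 0.0045 mat [0.1669 0.146 ]
sanding_block [0.7426 0.2035 0.0067] 0.0012 mat [0.1412 0.3639]
tape_measure [ 0.7694 -0.1928 -0.0066] 0.0126 mat [ 0.2117 -0.027 ]
```

View pics/z13.png

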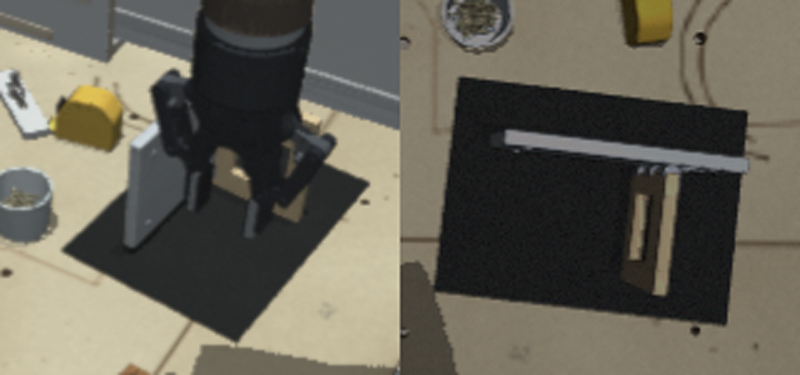

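```bash
python3 - <<'E'
from h import *
np.set_printoptions(precision=4,suppress=True)
im=cv2.imread('pics/top13.png')[205:300,310:430];cv2.imwrite('pics/zt13.png',cv2.resize(im,None,fx=6.2,fy=6.2,interpolation=cv2.INTER_CUBIC))
t=lambda x,y:(280+(x-400)/2.5-.3,170+y/2.5-.3)
M=np.array([.562,-.1425]);a=-.111;R=np.array([[np.cos(a),-np.sin(a)],[np.sin(a),np.cos(a)]])
f=lambda p,z:R.T@(at_z('top',t(*p),z)[:2]-M)
L=f((505,137),.154);Rr=f((747,165),.154);T=f((660,294),.145);H=f((672,172),.145)
print(L,Rr,T,H,np.linalg.norm(L-Rr)); A=lambda v:np.arctan2(v[1],v[0]); print(A(L-Rr),A(T-H),A(T-H)-A(L-Rr))
E
```

```text
[0.0463 0.1114] [ 0.0479 -0.1054] [-0.0751 -0.0429] [ 0.0339 -0.0417] 0.21683222259151397
1.5784362237209735 -3.1310418952784125 -4.709478118999386
```

View pics/zt13.png

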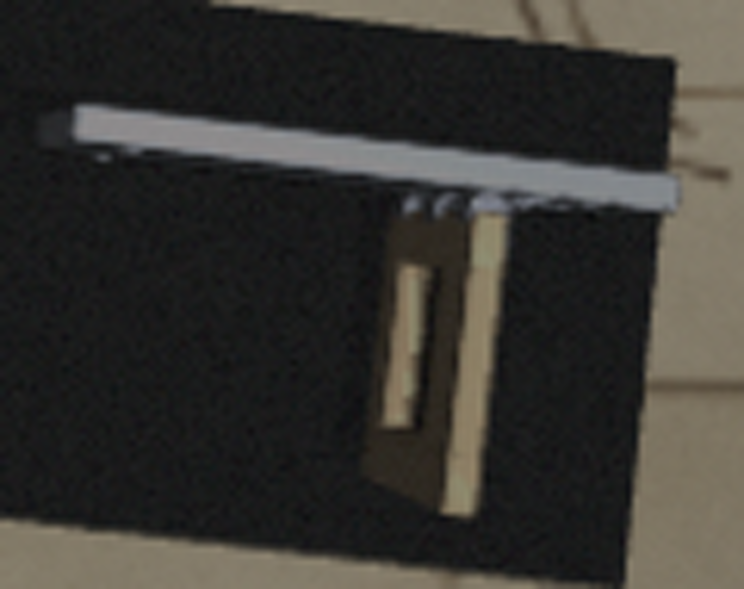

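```bash
python3 -c "
from h import *
o=ctrl.observe();print(o['clock'],o['wrist_force']);print(ctrl.hand_in())"
```

```text
19.0833 [ 0.50766584  0.41479098 -0.32455076]
the job is handed in; nothing more can be done
None
```

The guard is standing upright on the mat with its leg at the stop, and I handed the job in at about 19 s of the 58 s allowed. The hand-in reported no verdict.

**What I did:** I pushed the leg out with the shut fingers while the guard stood in the rack, until it took 8–9 N without moving further. Then I pinched the board's top edge, lifted it clear and set it down on the mat. At set-down the wrist force went from −4 N to +5 N, and I let go slowly before backing away.

**Last checks:**

| Check | Measured | Allowed |
|---|---|---|
| Leg angle (top view) | about 1.57 rad | above 1.49 |
| Board ends along the mat | −105 and +111 mm | ±154 mm |
| Board across the mat | about +47 mm | ±114 mm |
| Leg tip across the mat | about −75 mm | ±114 mm |

- **Upright:** the board's middle and its top edge came out at the same place across the mat, so I saw no lean. I did not measure the tilt angle itself.
- **Bystanders:** the screw tub, sanding block and tape measure were within about 11 mm of where the first pictures put them. That is about as close as the networks can place them, and the arm never went near them.
- **Arm:** it was clear of everything, with no force on the wrist beyond noise.

**Checks that disagreed:**
- **Leg angle in the rack:** a rough edge reading in the scene view gave about 1.48 rad, against 1.59 in the top view. I trusted the top view and the firm stop.
- **Board height on the mat:** the network put the board's middle at 0.088 m, above the 0.074–0.084 m limit. Its heights were off by up to about 10 mm in the rack too, and the tool height when the board touched down fits a guard resting on the mat.
- **Right end of the board:** the networks missed it in the last pictures, so I took its position from the top view.

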